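Park the router and snap its backup battery into the dock

TASK

The router has been left crowding its backup-battery dock: first slide it along the desk, without lifting or tipping it, until its whole body is on the grey felt mat. Then take the longer battery pack, the one with bevelled ends, and press it straight down between the dock's two spring clips until it snaps fully home under both of them, and let go. Leave the short square-ended pack, the plant and the pen cup where they are.

Things in the scene. Friction and masses are not known exactly. Their poses are not given: they have to be found in the camera images.
- router_center (a point): Centre, 18 mm above the desk, of the loose black router: flat box 140 mm along its x, 180 mm along its y, top 36 mm above the desk (its side faces start 4 mm up), 0.3 to 0.55 kg. On its rear edge (+x side, beside the dock at the start) two fixed upright antennas, 14 x 16 mm, at x = +61, y = +-79 mm, reach 171 mm above the desk.
- router_corner0 (a point): Corner of the router's outline at desk level: x = -70, y = -90 mm from its centre.
- router_corner1 (a point): Corner of the router's outline at desk level: x = -70, y = +90 mm from its centre.
- router_corner2 (a point): Corner of the router's outline at desk level: x = +70, y = -90 mm from its centre.
- router_corner3 (a point): Corner of the router's outline at desk level: x = +70, y = +90 mm from its centre.
- mat_center (a point): Centre of the grey felt mat lying flat on the desk: 200 mm along its x by 240 mm along its y, 1 mm thick, offers no step. It lies to the left or the right of the router, roughly in the router's y direction.
- dock_seat (a point): Centre of the dock's floor, where the pack comes to rest, 8 mm above the desk. The dock is a grey base fixed to the desk, 56 mm along its x, 196 mm along its y; the pack lies along y. Four guide posts with rounded tops, 28.5 mm above the desk, at y = +-33 to +-53 mm, leave a channel 37 mm wide; between them the middle 66 mm is open at both sides for fingers.
- clip_left (a joint): Outward travel (m) of the sprung steel clip at the dock's +y end: 0 empty, about 0.001 with the pack home, 0.004 when spread by it. The clips' rounded noses, 35 mm above the desk, are 112 mm apart; their lips reach 54 mm. The pack's 106 mm long bottom enters between them, rests on the noses 30 mm above the desk and is then pressed 22 mm farther, to the floor, with 5 to 20 N.
- clip_right (a joint): The same for the clip at the dock's -y end.
- pack_center (a point): Centre of the loose battery pack to be fitted: white bar 32 mm along its x, 120 mm along its y (both ends bevelled, 106 mm long at the bottom, 108 mm at the top), 36 mm high, 0.18 to 0.29 kg. It lies upright on the desk; this point is 18 mm above its underside, and 18 mm above dock_seat when home. Either way round fits.
- pack: The same pack, origin at the centre of its underside.
- router: The same router, origin at desk level under its centre.
- short_pack_center (a point): Centre of a loose pack that does not fit and stays where it is: white bar 32 mm along its x, 88 mm along its y, 36 mm high, square ends.
- plant: Loose potted plant behind the mat (leave alone): black pot, round, 80 mm across, plant up to about 115 mm high. Origin at the centre of its underside.
- pencup: Loose metal pen cup behind the dock (leave alone): round, 68 mm across, pens up to 150 mm high. Origin at the centre of its underside.

How it is judged:
On the way, in this order (a step that is already met when the one before it is completed fails the run):
1. the router's whole body is on the mat (x of router_corner0 in the frame of mat_center between -0.1 and 0.1 m and y of router_corner0 in the frame of mat_center between -0.12 and 0.12 m and x of router_corner1 in the frame of mat_center between -0.1 and 0.1 m and y of router_corner1 in the frame of mat_center between -0.12 and 0.12 m and x of router_corner2 in the frame of mat_center between -0.1 and 0.1 m and y of router_corner2 in the frame of mat_center between -0.12 and 0.12 m and x of router_corner3 in the frame of mat_center between -0.1 and 0.1 m and y of router_corner3 in the frame of mat_center between -0.12 and 0.12 m and angle between router_center's own z axis and vertical below 0.05 rad), for 0.2 s.
2. the bevelled pack is snapped home under both clips (x of pack_center in the frame of dock_seat between -0.0045 and 0.0045 m and y of pack_center in the frame of dock_seat between -0.004 and 0.004 m and z of pack_center in the frame of dock_seat between 0.014 and 0.0205 m and angle between the y axis of pack_center and the y axis of dock_seat, either way round below 0.1 rad and angle between pack_center's own z axis and vertical below 0.06 rad and value of joint each of clip_left, clip_right below 0.0025 m), for 0.2 s.
At the end, for the whole second after the job is handed in: All four corners of the router's outline lie inside the mat's edges and it stands level; the bevelled pack lies on the dock's floor (within 2.5 mm in height, 4.5 mm across and 4 mm along the dock), level, with both clips sprung back over it (within 2.5 mm of rest); both are still (all of step 1 and all of step 2 and linear speed of each of pack, router below 0.02 m/s); the robot touches nothing.
It fails at once if the router is lifted or tipped (height (world z) of router_center above 0.04 m or angle between router_center's own z axis and vertical above 0.25 rad).
It fails at once if the short pack is disturbed (moved over 15 mm) (distance of short_pack_center from where it was at the start of the episode above 0.015 m).
It fails at once if the plant is disturbed (moved over 15 mm) (distance of plant from where it was at the start of the episode above 0.015 m).
It fails at once if the pen cup is disturbed (moved over 15 mm) (distance of pencup from where it was at the start of the episode above 0.015 m).
It also fails if it takes over 61 s, if anything falls off the work surface, if the arm or the gripper's body presses on something with over 40 N, if the wrist force passes 120 N, or if a joint passes its speed limit or range.

ROBOT

A 7-joint arm with a two-finger parallel gripper is mounted at the origin on the work surface. World frame = base frame: x ahead of the robot, y to its left, z up, the work surface at z = 0. Lengths are in m, angles in rad, forces in N, time in s.
With the tool pointing down it reaches from about 0.4 to 0.875 m from the base axis. Payload 19.3 kg.
Tool frame: the origin (TCP) lies midway between the tips of the shut fingers; the grasp point (between the pads) lies 19 mm behind it; z points along the fingers, y is the line along which they close (so a half turn about z gives the same grasp; the last joint's range is limited). The gripper opens to 85 mm and grips with 20 to 120 N. Pads are 22 mm wide; open, the fingers measure 114 mm over their backs; the gripper's body (76 mm by 85 mm) begins 54 mm behind the grasp point. The pads swing forward as they close: fully open they stand 13 mm farther back than shut.
Start: joints at [1.064, 0.521, -0.036, 1.599, 0.021, 1.021, -0.113], TCP at [0.264, -0.566, 0.231] pointing down, gripper open.
Joint ranges: [-2.91, 2.91], [-0.3, 2.13], [-1.5, 1.42], [0.17, 2.43], [-1.26, 4.41], [0.16, 1.93], [-2.52, 2.52]. Speed limits (rad/s): [1.89, 1.89, 2.39, 2.39, 3.01, 3.01, 3.01].

INTERFACE

Orientations are given as a 3x3 rotation matrix whose columns are the frame's x, y, z axes.
In Python, from bench import observe, viewer, arm gives the robot as it stands.
- The arm moves only by the tool jog_arm, never from a script. Its argument "motion" is a list of rows, each an object of numbers: "tx", "ty", "tz": the shift along the tool's x, y, z in m; "ax", "ay", "az": the turn, a rotation vector about the tool's x, y, z in degrees; "claw": the finger opening in m, from 0 to 0.0854. In form: [{"tx": .., "ty": .., "tz": .., "ax": .., "ay": .., "az": .., "claw": ..}, ...]. A call has 1 to 12 rows; each row shifts and turns the commanded pose from where the row before left it, along the tool's axes as they then stand; what a row does not reach is not made up. A row lasts 1/10 s, in which the tool goes at most 50 mm and 8.59 degrees, less where a joint would pass 70% of its speed; a pose out of reach is approached as far as the arm can. A call with a gripper value outside its range is refused whole. The fingers move at their own pace and stop on an object; "grip_force" is the grip in N (left out, the last holds). Time passes only in rows, so rows that do not move let the fingers close. It gives the time, the measured TCP pose, the force, the opening and the grip force at its end, in the units of the state.
- observe(): the state, without advancing time (a new reading comes with each control period).
- viewer.camera(name): name is "scene" or "top"; returns a dict with "image" (480x640x3 uint8, red, green, blue), "mtx" (3x3 intrinsics, pixels), "position" and "orientation" of the camera in the world. Camera axes: x right, y up, looking along -z (the intrinsics and any distortion apply to the point x, -y, -z); pixel columns grow to the right and rows downward; lengths in m; the calibration is good to about 2 mm. A picture is of the moment at which its call begins. There is no depth.
- arm.sign_off(): hands the job in; it is judged then, once.
The state is a dict: "t": time; "joint_pos": joint angles; "joint_velocities": joint speeds; "joint_torque": joint torques, N m; "position": TCP position; "tcp_rot": TCP orientation; "contact_force": force on the tool from outside, world axes, zero at the start; "moment": the same for the moment, N m; "finger_gap": opening from 0.0 (shut) to 1.0 (fully open); "grasp_force": force on a finger pad.
Only numpy, scipy, OpenCV 4.12 (cv2) and the standard library are available. Lean on these libraries where they do the work, as an engineer would, in place of code of your own. Each camera call takes 0.05 s, during which the arm holds its last target. There are 200 camera calls.

## Working session

There is one attempt and no reset: what is moved stays moved. The work goes in short steps, Python scripts to look and compute and a tool call to move; the robot and the scene stay as the last step left them, time stands still between calls to the robot, and variables do not carry over. Pictures are saved under pics/ and viewed, at most 10 in all, crops included, and the job is handed in when it is done.

Besides the shell and the picture viewer there is one more tool, called after ">>>" by a JSON object that holds its "name" and its "arguments". jog_arm: Moves the arm, as the interface text tells. Its arguments: {"type":"object","properties":{"motion":{"type":"array","items":{"type":"object","properties":{"tx":{"type":"number"},"ty":{"type":"number"},"tz":{"type":"number"},"ax":{"type":"number"},"ay":{"type":"number"},"az":{"type":"number"},"claw":{"type":"number"}}}},"grip_force":{"type":"number"}},"required":["motion"]}

```bash
mkdir -p pics; python3 - <<'E'
from bench import observe, viewer, arm
import cv2,numpy as np
s=observe();print(s)
for n in("scene","top"):
    c=viewer.camera(n);cv2.imwrite(f"pics/{n}0.png",c["image"][:,:,::-1]);print(n,c["mtx"],c["position"],c["orientation"],[k for k in c])
E
```

```text
{'t': 0.0, 'joint_pos': array([ 1.06379473,  0.52201494, -0.03630465,  1.59997435,  0.02115257,
        1.02110512, -0.11279849]), 'joint_velocities': array([-2.25721269e-03,  7.36758480e-04,  1.43700137e-04, -2.64489630e-05,
       -1.44265591e-04, -5.18679565e-04, -1.11830197e-03]), 'joint_torque': array([ 5.80426331e-05, -9.27088094e+01,  1.97987549e+00, -3.69935882e+01,
        1.78768043e-02,  8.07895849e-03, -3.03516640e-05]), 'position': array([ 0.264232  , -0.56603895,  0.23073745]), 'tcp_rot': array([[ 9.06132016e-01,  4.22994681e-01, -5.18446449e-04],
       [ 4.22994996e-01, -9.06131475e-01,  9.91482157e-04],
       [-5.03889675e-05, -1.11771398e-03, -9.99999374e-01]]), 'contact_force': array([ 0.09493883,  0.51489229, -0.10879041]), 'moment': array([0.0029728 , 0.01341112, 0.01151288]), 'grasp_force': 0.0, 'finger_gap': 1.001914845264761}
scene [[538.30831716   0.         316.98141104]
 [  0.         538.30831716 234.3508173 ]
 [  0.           0.           1.        ]] [ 1.15874044 -0.76131482  0.93360298] [[ 0.79215965 -0.42143524  0.44144698]
 [ 0.60990961  0.52031715 -0.59772931]
 [ 0.02221177  0.74273979  0.66921165]] ['image', 'mtx', 'position', 'orientation']
top [[527.6787282    0.         314.59660158]
 [  0.         527.6787282  238.6325432 ]
 [  0.           0.           1.        ]] [ 0.4350444  -0.00444897  1.06600625] [[ 9.37866764e-04  9.90134338e-01 -1.40118210e-01]
 [-9.99849355e-01 -1.50001357e-03 -1.72921166e-02]
 [-1.73316977e-02  1.40113319e-01  9.89983773e-01]] ['image', 'mtx', 'position', 'orientation']
```

View pics/top0.png

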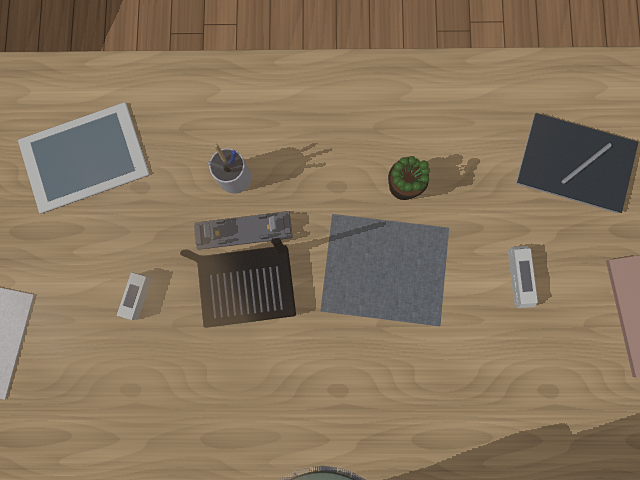

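View pics/scene0.png

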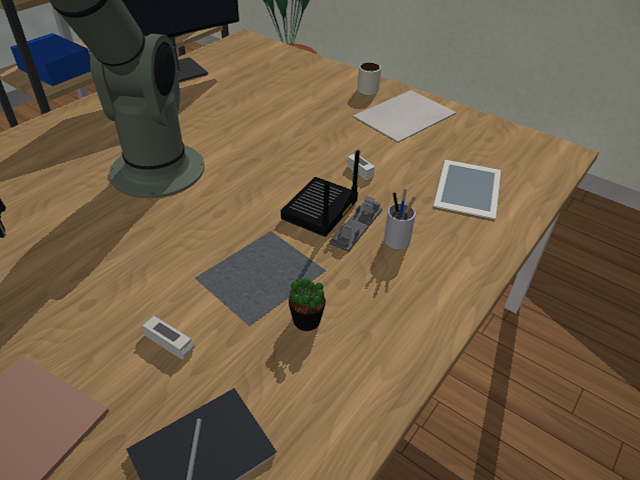

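The top view shows the router at about (247,285), the dock behind it at (243,230), the mat at (385,270), the long pack at (523,276), the short pack at (132,296), the plant at (408,178) and the pen cup at (228,170). Next I'll measure outlines from masks and look at an enlarged crop.

```bash
cat > h.py <<'E'
import cv2,numpy as np
from bench import observe, viewer, arm
def ray(c,uv,z):
    uv=np.atleast_2d(np.asarray(uv,float)); K=c["mtx"]
    d=np.c_[(uv[:,0]-K[0,2])/K[0,0],-(uv[:,1]-K[1,2])/K[1,1],-np.ones(len(uv))]@np.asarray(c["orientation"]).T
    p=np.asarray(c["position"]); return p+d*((z-p[2])/d[:,2])[:,None]
def proj(c,P):
    q=(np.atleast_2d(P)-c["position"])@np.asarray(c["orientation"]);K=c["mtx"]
    return np.c_[K[0,2]-K[0,0]*q[:,0]/q[:,2],K[1,2]+K[1,1]*q[:,1]/q[:,2]]
def blob(m,box):
    x0,y0,x1,y1=box; M=np.zeros(m.shape,np.uint8); M[y0:y1,x0:x1]=m[y0:y1,x0:x1]
    M=cv2.morphologyEx(M,cv2.MORPH_OPEN,np.ones((3,3)))
    cs,_=cv2.findContours(M,cv2.RETR_EXTERNAL,cv2.CHAIN_APPROX_NONE); return max(cs,key=cv2.contourArea)[:,0,:]
def rect(c,ct,z):
    P=ray(c,ct,z)[:,:2]; r=cv2.minAreaRect((P*1000).astype(np.float32)); return r,cv2.boxPoints(r)
E
python3 - <<'E'
from h import *
c=viewer.camera("top");im=c["image"];hsv=cv2.cvtColor(im,cv2.COLOR_RGB2HSV)
H,S,V=cv2.split(hsv)
mat=((S<70)&(H>90)&(H<135)&(V>50)&(V<150)).astype(np.uint8)
white=((S<45)&(V>140)).astype(np.uint8)
blk=(V<62).astype(np.uint8)
np.set_printoptions(precision=1,suppress=True)
for n,m,b,z in(("mat",mat,(312,205,460,335),.001),("pack",white,(495,230,552,320),.036),("short",white,(105,260,160,330),.036),("router",blk,(190,249,302,335),.036)):
    ct=blob(m,b); r,bp=rect(c,ct,z); print(n,r,bp.tolist(),"px",cv2.minAreaRect(ct))
v=np.vstack([cv2.resize(im[200:335,180:315],None,fx=4,fy=4,interpolation=cv2.INTER_CUBIC)])
w=cv2.resize(im[240:315,500:550],None,fx=5,fy=5,interpolation=cv2.INTER_CUBIC)
o=np.zeros((540,790,3),np.uint8);o[:540,:540]=v;o[:375,540:790]=w
cv2.imwrite("pics/crop.png",o[:,:,::-1])
E
```

```text
mat ((524.4708862304688, -127.64657592773438), (238.57522583007812, 198.4185791015625), 82.98660278320312) [[411.438720703125, -233.92803955078125], [608.3726806640625, -258.1552429199219], [637.5030517578125, -21.3651123046875], [440.569091796875, 2.862091064453125]] px ((385.6056823730469, 269.45269775390625), (120.05866241455078, 98.29480743408203), 6.842773914337158)
pack ((504.13385009765625, -395.311767578125), (112.93833923339844, 33.982078552246094), 3.442233085632324) [[446.74639892578125, -381.7419128417969], [448.7867431640625, -415.6626892089844], [561.5213012695312, -408.8816223144531], [559.48095703125, -374.9608459472656]] px ((525.5548706054688, 277.4843444824219), (58.75676727294922, 17.67952537536621), 83.54118347167969)
short ((468.9673156738281, 372.853271484375), (31.000450134277344, 87.49541473388672), 74.0959701538086) [[422.646728515625, 369.93438720703125], [506.79296875, 345.95831298828125], [515.2879028320312, 375.77215576171875], [431.14166259765625, 399.74822998046875]] px ((130.60000610351562, 295.70001220703125), (15.495159149169922, 45.853023529052734), 18.434947967529297)
router ((491.9819641113281, 121.32566833496094), (138.81130981445312, 125.8309555053711), 7.41158390045166) [[415.04034423828125, 174.76242065429688], [431.27203369140625, 49.9827880859375], [568.923583984375, 67.888916015625], [552.69189453125, 192.66854858398438]] px ((259.7000427246094, 284.10003662109375), (71.0718994140625, 63.877891540527344), 82.87498474121094)
```

View pics/crop.png

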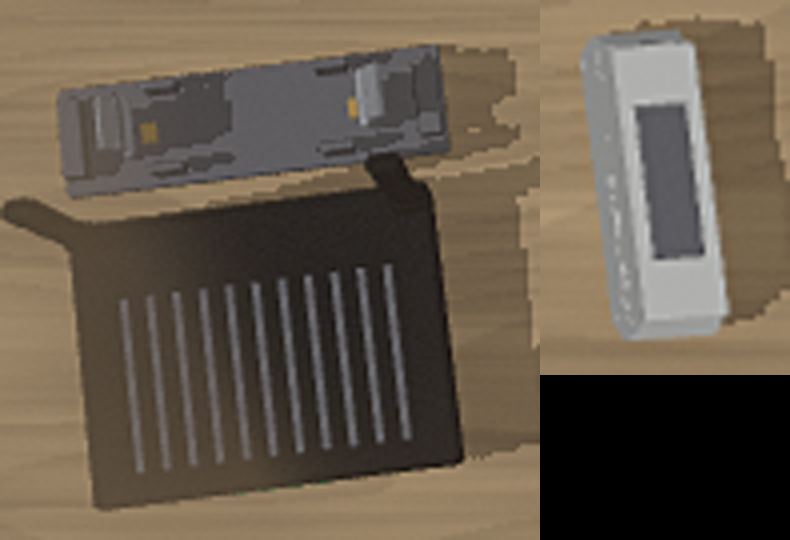

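The crop shows the router's top corners at crop pixels (72,225), (98,508), (463,460) and (430,185). The dock's corners are at (58,93), (437,45), (450,152) and (68,198). The pack's label is at (635..705,103..262), and the bevels are visible. Both antennas stand at the rear corners.

```bash
python3 - <<'E'
from h import *
np.set_printoptions(precision=1,suppress=True)
c=viewer.camera("top");s=viewer.camera("scene")
f=lambda L:np.array(L,float)/4+[180,200]
g=lambda L:(np.array(L,float)-[540,0])/5+[500,240]
def show(n,px,z):
    P=ray(c,px,z)[:,:2]*1e3;print(n,z,P.tolist(),"ctr",P.mean(0),"sides",[round(float(np.linalg.norm(P[i]-P[i-1])),1) for i in range(4)],"ang",[round(float(np.degrees(np.arctan2(*(P[i]-P[i-1])[::-1]))),1) for i in range(4)])
show("router",f([[72,225],[98,508],[463,460],[430,185]]),.036)
show("slats",f([[124,298],[140,470],[410,438],[388,265]]),.036)
for z in(.008,.02): show("dock",f([[58,93],[68,198],[450,152],[437,45]]),z)
show("label",g([[635,105],[655,262],[705,257],[688,103]]),.036)
show("packtop",g([[612,45],[640,322],[726,320],[690,42]]),.036)
# antenna tops
print("ant tops",ray(c,f([[8,210],[380,165]]),.171)[:,:2]*1e3)
# pencup rim/ plant
print("cup",ray(c,[[226,160]],.09)*1e3)
im=np.vstack([np.hstack([cv2.resize(s["image"][140:260,270:420],None,fx=5,fy=5,interpolation=cv2.INTER_CUBIC)])])
cv2.imwrite("pics/scrop.png",im[:,:,::-1])
E
```

```text
router 0.036 [[546.1226806173415, 243.24170074405944], [408.63733663858693, 226.22433448162317], [431.7687436596208, 49.844321223710914], [565.7563541648295, 66.90161138709209]] ctr [488.1 146.6] sides [177.4, 138.5, 177.9, 135.1] ang [96.4, -172.9, -82.5, 7.3]
slats 0.036 [[510.1488869036015, 216.51336723762125], [426.82052740981516, 206.358433351876], [442.28664626110367, 75.59121477430128], [526.2793963215499, 87.17776859458539]] ctr [476.4 146.4] sides [130.3, 83.9, 131.7, 84.8] ang [97.1, -173.1, -83.3, 7.9]
dock 0.008 [[616.883874942154, 259.31950152297503], [562.9002373293577, 252.45099764085106], [586.153123706042, 58.83214123256638], [641.3415781236836, 65.85042196885784]] ctr [601.8 159.1] sides [195.0, 54.4, 195.0, 55.6] ang [97.2, -172.7, -83.2, 7.2]
dock 0.02 [[614.8214355616486, 256.3278163646016], [561.4500851165438, 249.53721565785133], [584.4392352099796, 58.11440135499537], [639.0017373217202, 65.0530801336546]] ctr [599.9 157.3] sides [192.8, 53.8, 192.8, 55.0] ang [97.2, -172.7, -83.2, 7.2]
label 0.036 [[536.2448178612506, -384.4970090530144], [475.38419798743786, -388.94373188323397], [477.3111450852329, -408.223767689483], [537.0106133297948, -405.0347378485403]] ctr [ 506.5 -396.7] sides [20.6, 61.0, 19.4, 59.8] ang [92.1, -175.8, -84.3, 3.1]
packtop 0.036 [[559.7830380443776, -376.81749265717787], [452.3881389889872, -381.96541122590014], [453.1732470237161, -414.87974686344387], [560.927573217675, -407.1442676019318]] ctr [ 506.6 -395.2] sides [30.3, 107.5, 32.9, 108.0] ang [92.2, -177.3, -88.6, 4.1]
ant tops [[538.1 238.5]
 [557.3  79.1]]
cup [[725.5 182.4  90. ]]
```

View pics/scrop.png

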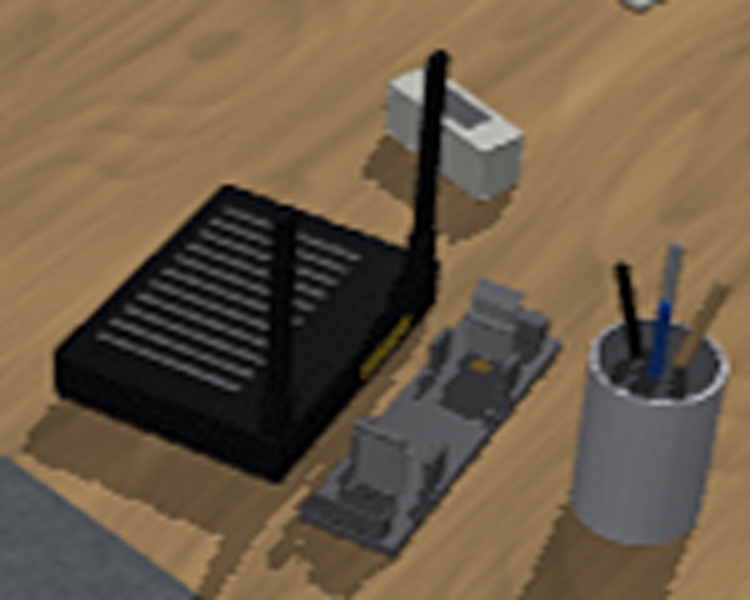

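The two views agree. The router is at (488,147) with yaw 7.2°, the dock at (601.5,159) with yaw 7.2°, the mat at (524.5,-127.6) with yaw -7°, and the pack at (506.6,-395.5) with yaw about 3.7°. I'll hold the router by its right antenna at about (558,77), which lets me slide and turn it under control.

>>> {"name": "jog_arm", "arguments": {"motion": [{"az": 5.9}, {"az": 5.9}, {"az": 5.9}, {"tx": 0.0155, "ty": -0.025}, {"tx": 0.0155, "ty": -0.025}, {"tx": 0.0155, "ty": -0.025}, {"tx": 0.0155, "ty": -0.025}, {"tx": 0.0155, "ty": -0.025}, {"tx": 0.0155, "ty": -0.025}, {"tx": 0.0155, "ty": -0.025}, {"tx": 0.0155, "ty": -0.025}, {"tx": 0.0155, "ty": -0.025}], "grip_force": 60}}

```text
invalid input at $.motion[0]: expected keys tx, ty, tz, ax, ay, az, claw
```

>>> {"name": "jog_arm", "arguments": {"motion": [{"tx": 0.0155, "ty": -0.025}, {"tx": 0.0155, "ty": -0.025}, {"tx": 0.0155, "ty": -0.025}, {"tx": 0.0155, "ty": -0.025}, {"tx": 0.0155, "ty": -0.025}, {"tx": 0.0155, "ty": -0.025}, {"tx": 0.0155, "ty": -0.025}, {"tx": 0.0155, "ty": -0.025}, {"tx": 0.0155, "ty": -0.025}, {"tx": 0.0155, "ty": -0.025}, {"tx": 0.0155, "ty": -0.025}, {"tx": 0.0155, "ty": -0.025}]}}

```text
invalid input at $.motion[0]: expected keys tx, ty, tz, ax, ay, az, claw
```

>>> {"name": "jog_arm", "arguments": {"motion": [{"tx": 0, "ty": 0, "tz": 0, "ax": 0, "ay": 0, "az": 5.9, "claw": 0.085}, {"tx": 0, "ty": 0, "tz": 0, "ax": 0, "ay": 0, "az": 5.9, "claw": 0.085}, {"tx": 0, "ty": 0, "tz": 0, "ax": 0, "ay": 0, "az": 5.9, "claw": 0.085}, {"tx": 0.023, "ty": -0.037, "tz": 0, "ax": 0, "ay": 0, "az": 0, "claw": 0.085}, {"tx": 0.023, "ty": -0.037, "tz": 0, "ax": 0, "ay": 0, "az": 0, "claw": 0.085}, {"tx": 0.023, "ty": -0.037, "tz": 0, "ax": 0, "ay": 0, "az": 0, "claw": 0.085}, {"tx": 0.023, "ty": -0.037, "tz": 0, "ax": 0, "ay": 0, "az": 0, "claw": 0.085}, {"tx": 0.023, "ty": -0.037, "tz": 0, "ax": 0, "ay": 0, "az": 0, "claw": 0.085}, {"tx": 0.023, "ty": -0.037, "tz": 0, "ax": 0, "ay": 0, "az": 0, "claw": 0.085}, {"tx": 0.023, "ty": -0.037, "tz": 0, "ax": 0, "ay": 0, "az": 0, "claw": 0.085}, {"tx": 0.023, "ty": -0.037, "tz": 0, "ax": 0, "ay": 0, "az": 0, "claw": 0.085}], "grip_force": 60}}

```text
t: 1.35
position: [0.4096, -0.2476, 0.2315]
tcp_rot: [[0.992, 0.127, 0.0], [0.127, -0.992, -0.0], [0.0, 0.0, -1.0]]
contact_force: [0.9, -0.9, 0.5]
finger_gap: 0.996
grasp_force: 0.0
```

>>> {"name": "jog_arm", "arguments": {"motion": [{"tx": 0.0235, "ty": -0.0379, "tz": 0, "ax": 0, "ay": 0, "az": 0, "claw": 0.085}, {"tx": 0.0235, "ty": -0.0379, "tz": 0, "ax": 0, "ay": 0, "az": 0, "claw": 0.085}, {"tx": 0.0235, "ty": -0.0379, "tz": 0, "ax": 0, "ay": 0, "az": 0, "claw": 0.085}, {"tx": 0.0235, "ty": -0.0379, "tz": 0, "ax": 0, "ay": 0, "az": 0, "claw": 0.085}, {"tx": 0.0235, "ty": -0.0379, "tz": 0, "ax": 0, "ay": 0, "az": 0, "claw": 0.085}, {"tx": 0.0235, "ty": -0.0379, "tz": 0, "ax": 0, "ay": 0, "az": 0, "claw": 0.085}, {"tx": 0.0235, "ty": -0.0379, "tz": 0, "ax": 0, "ay": 0, "az": 0, "claw": 0.085}, {"tx": 0.0235, "ty": -0.0379, "tz": 0, "ax": 0, "ay": 0, "az": 0, "claw": 0.085}, {"tx": 0, "ty": 0, "tz": 0, "ax": 0, "ay": 0, "az": 0, "claw": 0.085}, {"tx": 0, "ty": 0, "tz": 0, "ax": 0, "ay": 0, "az": 0, "claw": 0.085}]}}

```text
t: 2.35
position: [0.5568, 0.0762, 0.2309]
tcp_rot: [[0.992, 0.129, -0.001], [0.129, -0.992, -0.0], [-0.001, -0.0, -1.0]]
contact_force: [-0.6, -0.2, -0.3]
finger_gap: 0.997
grasp_force: 0.0
```

Descend to TCP z of about 0.106 and close.

>>> {"name": "jog_arm", "arguments": {"motion": [{"tx": 0.001, "ty": 0, "tz": 0.03, "ax": 0, "ay": 0, "az": 0, "claw": 0.085}, {"tx": 0, "ty": 0, "tz": 0.03, "ax": 0, "ay": 0, "az": 0, "claw": 0.085}, {"tx": 0, "ty": 0, "tz": 0.03, "ax": 0, "ay": 0, "az": 0, "claw": 0.085}, {"tx": 0, "ty": 0, "tz": 0.02, "ax": 0, "ay": 0, "az": 0, "claw": 0.085}, {"tx": 0, "ty": 0, "tz": 0.015, "ax": 0, "ay": 0, "az": 0, "claw": 0.06}, {"tx": 0, "ty": 0, "tz": 0, "ax": 0, "ay": 0, "az": 0, "claw": 0.04}, {"tx": 0, "ty": 0, "tz": 0, "ax": 0, "ay": 0, "az": 0, "claw": 0.03}, {"tx": 0, "ty": 0, "tz": 0, "ax": 0, "ay": 0, "az": 0, "claw": 0.02}, {"tx": 0, "ty": 0, "tz": 0, "ax": 0, "ay": 0, "az": 0, "claw": 0.0}, {"tx": 0, "ty": 0, "tz": 0, "ax": 0, "ay": 0, "az": 0, "claw": 0.0}, {"tx": 0, "ty": 0, "tz": 0, "ax": 0, "ay": 0, "az": 0, "claw": 0.0}, {"tx": 0, "ty": 0, "tz": 0, "ax": 0, "ay": 0, "az": 0, "claw": 0.0}]}}

```text
t: 3.55
position: [0.5585, 0.0764, 0.1075]
tcp_rot: [[0.992, 0.128, 0.002], [0.128, -0.992, 0.001], [0.002, -0.001, -1.0]]
contact_force: [-2.0, 4.1, 8.1]
finger_gap: 0.178
grasp_force: 58.4
```

>>> {"name": "jog_arm", "arguments": {"motion": [{"tx": -0.0015, "ty": 0.01, "tz": 0, "ax": 0, "ay": 0, "az": 0, "claw": 0}, {"tx": -0.0015, "ty": 0.02, "tz": 0, "ax": 0, "ay": 0, "az": 0, "claw": 0}, {"tx": -0.0015, "ty": 0.02, "tz": 0, "ax": 0, "ay": 0, "az": 0, "claw": 0}, {"tx": -0.0015, "ty": 0.02, "tz": 0, "ax": 0, "ay": 0, "az": 0, "claw": 0}, {"tx": -0.0015, "ty": 0.02, "tz": 0, "ax": 0, "ay": 0, "az": 0, "claw": 0}, {"tx": -0.0015, "ty": 0.02, "tz": 0, "ax": 0, "ay": 0, "az": 0, "claw": 0}, {"tx": 0, "ty": 0, "tz": 0, "ax": 0, "ay": 0, "az": 0, "claw": 0}]}}

```text
t: 4.25
position: [0.5639, -0.0376, 0.1076]
tcp_rot: [[0.992, 0.124, 0.002], [0.124, -0.992, -0.001], [0.002, 0.001, -1.0]]
contact_force: [1.7, -6.4, 7.6]
finger_gap: 0.176
grasp_force: 58.8
```

```bash
python3 - <<'E'
from h import *
c=viewer.camera("scene");cv2.imwrite("pics/s2.png",c["image"][100:340,180:460][:,:,::-1])
E
```

```text
(no output)
```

View pics/s2.png

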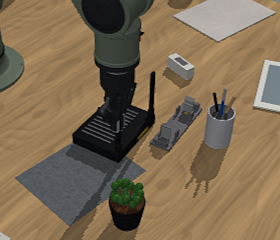

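The router is sliding flat with the gripper. I'll continue and turn it at the end.

>>> {"name": "jog_arm", "arguments": {"motion": [{"tx": -0.0013, "ty": 0.022, "tz": 0, "ax": 0, "ay": 0, "az": 0, "claw": 0}, {"tx": -0.0013, "ty": 0.022, "tz": 0, "ax": 0, "ay": 0, "az": 0, "claw": 0}, {"tx": -0.0013, "ty": 0.022, "tz": 0, "ax": 0, "ay": 0, "az": 0, "claw": 0}, {"tx": -0.0013, "ty": 0.022, "tz": 0, "ax": 0, "ay": 0, "az": 0, "claw": 0}, {"tx": -0.0013, "ty": 0.022, "tz": 0, "ax": 0, "ay": 0, "az": 0, "claw": 0}, {"tx": -0.0013, "ty": 0.022, "tz": 0, "ax": 0, "ay": 0, "az": 0, "claw": 0}, {"tx": -0.0013, "ty": 0.022, "tz": 0, "ax": 0, "ay": 0, "az": 0, "claw": 0}, {"tx": -0.0013, "ty": 0.021, "tz": 0, "ax": 0, "ay": 0, "az": 0, "claw": 0}, {"tx": 0, "ty": 0, "tz": 0, "ax": 0, "ay": 0, "az": 4.8, "claw": 0}, {"tx": 0, "ty": 0, "tz": 0, "ax": 0, "ay": 0, "az": 4.8, "claw": 0}, {"tx": 0, "ty": 0, "tz": 0, "ax": 0, "ay": 0, "az": 4.6, "claw": 0}, {"tx": 0, "ty": 0, "tz": 0, "ax": 0, "ay": 0, "az": 0, "claw": 0}]}}

```text
t: 5.5
position: [0.5755, -0.2102, 0.1076]
tcp_rot: [[0.992, -0.123, 0.002], [-0.123, -0.992, -0.001], [0.002, 0.001, -1.0]]
contact_force: [-1.5, -0.7, 7.1]
finger_gap: 0.178
grasp_force: 59.5
```

```bash
python3 - <<'E'
from h import *
c=viewer.camera("top");im=c["image"]
cv2.imwrite("pics/t3.png",cv2.resize(im[190:345,300:460],None,fx=3,fy=3,interpolation=cv2.INTER_CUBIC)[:,:,::-1])
s=observe();print(s["position"],s["tcp_rot"][:,0])
E
```

```text
[ 0.57551486 -0.21020285  0.1076032 ] [ 0.99265145 -0.12099551  0.00178277]
```

View pics/t3.png

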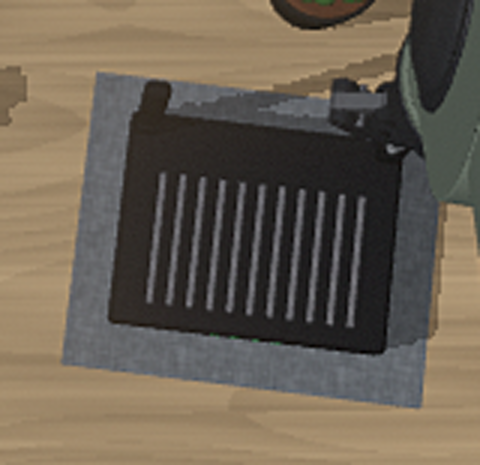

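The router is fully on the mat with an even margin and is aligned with it. Release, rise, and go over the pack.

>>> {"name": "jog_arm", "arguments": {"motion": [{"tx": 0, "ty": 0, "tz": 0, "ax": 0, "ay": 0, "az": 0, "claw": 0.04}, {"tx": 0, "ty": 0, "tz": 0, "ax": 0, "ay": 0, "az": 0, "claw": 0.085}, {"tx": 0, "ty": 0, "tz": 0, "ax": 0, "ay": 0, "az": 0, "claw": 0.085}, {"tx": 0, "ty": 0, "tz": 0, "ax": 0, "ay": 0, "az": 0, "claw": 0.085}, {"tx": 0, "ty": 0, "tz": 0, "ax": 0, "ay": 0, "az": 0, "claw": 0.085}, {"tx": 0, "ty": 0, "tz": -0.02, "ax": 0, "ay": 0, "az": 0, "claw": 0.085}, {"tx": 0, "ty": 0, "tz": -0.03, "ax": 0, "ay": 0, "az": 0, "claw": 0.085}, {"tx": 0, "ty": 0, "tz": -0.03, "ax": 0, "ay": 0, "az": 0, "claw": 0.085}, {"tx": 0, "ty": 0, "tz": -0.02, "ax": 0, "ay": 0, "az": 0, "claw": 0.085}, {"tx": 0, "ty": 0, "tz": 0, "ax": 0, "ay": 0, "az": -5.3, "claw": 0.085}, {"tx": 0, "ty": 0, "tz": 0, "ax": 0, "ay": 0, "az": -5.4, "claw": 0.085}], "grip_force": 90}}

```text
t: 6.65
position: [0.5753, -0.2096, 0.2071]
tcp_rot: [[0.998, 0.07, 0.001], [0.07, -0.998, -0.0], [0.001, 0.001, -1.0]]
contact_force: [0.3, 0.0, -1.6]
finger_gap: 0.994
grasp_force: 0.0
```

>>> {"name": "jog_arm", "arguments": {"motion": [{"tx": -0.0162, "ty": 0.0361, "tz": 0, "ax": 0, "ay": 0, "az": 0, "claw": 0.085}, {"tx": -0.0162, "ty": 0.0361, "tz": 0, "ax": 0, "ay": 0, "az": 0, "claw": 0.085}, {"tx": -0.0162, "ty": 0.0361, "tz": 0, "ax": 0, "ay": 0, "az": 0, "claw": 0.085}, {"tx": -0.0162, "ty": 0.0361, "tz": 0, "ax": 0, "ay": 0, "az": 0, "claw": 0.085}, {"tx": -0.0162, "ty": 0.0361, "tz": 0, "ax": 0, "ay": 0, "az": 0, "claw": 0.085}, {"tx": 0, "ty": 0, "tz": 0, "ax": 0, "ay": 0, "az": 0, "claw": 0.085}, {"tx": 0, "ty": 0, "tz": 0, "ax": 0, "ay": 0, "az": 0, "claw": 0.085}]}}

```text
t: 7.35
position: [0.5058, -0.3956, 0.206]
tcp_rot: [[0.998, 0.065, -0.0], [0.065, -0.998, 0.0], [-0.0, -0.0, -1.0]]
contact_force: [0.3, 0.8, 0.1]
finger_gap: 0.991
grasp_force: 0.0
```

Descend 0.196 to TCP z of about 0.010 and grip.

>>> {"name": "jog_arm", "arguments": {"motion": [{"tx": 0.001, "ty": 0, "tz": 0.045, "ax": 0, "ay": 0, "az": 0, "claw": 0.085}, {"tx": 0, "ty": 0, "tz": 0.045, "ax": 0, "ay": 0, "az": 0, "claw": 0.085}, {"tx": 0, "ty": 0, "tz": 0.04, "ax": 0, "ay": 0, "az": 0, "claw": 0.085}, {"tx": 0, "ty": 0, "tz": 0.03, "ax": 0, "ay": 0, "az": 0, "claw": 0.085}, {"tx": 0, "ty": 0, "tz": 0.02, "ax": 0, "ay": 0, "az": 0, "claw": 0.085}, {"tx": 0, "ty": 0, "tz": 0.016, "ax": 0, "ay": 0, "az": 0, "claw": 0.085}, {"tx": 0, "ty": 0, "tz": 0, "ax": 0, "ay": 0, "az": 0, "claw": 0.06}, {"tx": 0, "ty": 0, "tz": 0, "ax": 0, "ay": 0, "az": 0, "claw": 0.045}, {"tx": 0, "ty": 0, "tz": 0, "ax": 0, "ay": 0, "az": 0, "claw": 0.03}, {"tx": 0, "ty": 0, "tz": 0, "ax": 0, "ay": 0, "az": 0, "claw": 0.0}, {"tx": 0, "ty": 0, "tz": 0, "ax": 0, "ay": 0, "az": 0, "claw": 0.0}, {"tx": 0, "ty": 0, "tz": 0, "ax": 0, "ay": 0, "az": 0, "claw": 0.0}]}}

```text
t: 8.55
position: [0.508, -0.3955, 0.0119]
tcp_rot: [[0.998, 0.067, 0.002], [0.067, -0.998, -0.001], [0.002, 0.001, -1.0]]
contact_force: [-1.5, 1.2, 10.1]
finger_gap: 0.36
grasp_force: 90.6
```

>>> {"name": "jog_arm", "arguments": {"motion": [{"tx": 0, "ty": 0, "tz": -0.02, "ax": 0, "ay": 0, "az": 0, "claw": 0}, {"tx": 0, "ty": 0, "tz": -0.04, "ax": 0, "ay": 0, "az": 0, "claw": 0}, {"tx": 0, "ty": 0, "tz": -0.04, "ax": 0, "ay": 0, "az": 0, "claw": 0}, {"tx": 0, "ty": 0, "tz": -0.04, "ax": 0, "ay": 0, "az": 0, "claw": 0}, {"tx": 0, "ty": 0, "tz": -0.04, "ax": 0, "ay": 0, "az": 0, "claw": 0}, {"tx": 0, "ty": 0, "tz": -0.04, "ax": 0, "ay": 0, "az": 0, "claw": 0}, {"tx": 0, "ty": 0, "tz": 0, "ax": 0, "ay": 0, "az": -7.8, "claw": 0}, {"tx": 0, "ty": 0, "tz": 0, "ax": 0, "ay": 0, "az": -7.8, "claw": 0}, {"tx": 0, "ty": 0, "tz": 0, "ax": 0, "ay": 0, "az": -7.8, "claw": 0}, {"tx": 0, "ty": 0, "tz": 0, "ax": 0, "ay": 0, "az": -7.8, "claw": 0}, {"tx": 0, "ty": 0, "tz": 0, "ax": 0, "ay": 0, "az": -7.8, "claw": 0}, {"tx": 0, "ty": 0, "tz": 0, "ax": 0, "ay": 0, "az": -7.8, "claw": 0}]}}

```text
t: 9.75
position: [0.5071, -0.3951, 0.2309]
tcp_rot: [[0.63, 0.776, 0.0], [0.776, -0.63, -0.001], [-0.0, 0.001, -1.0]]
contact_force: [0.1, -0.0, -2.6]
finger_gap: 0.353
grasp_force: 89.7
```

>>> {"name": "jog_arm", "arguments": {"motion": [{"tx": 0, "ty": 0, "tz": 0, "ax": 0, "ay": 0, "az": -7.8, "claw": 0}, {"tx": 0, "ty": 0, "tz": 0, "ax": 0, "ay": 0, "az": -7.8, "claw": 0}, {"tx": 0, "ty": 0, "tz": 0, "ax": 0, "ay": 0, "az": -7.8, "claw": 0}, {"tx": 0, "ty": 0, "tz": 0, "ax": 0, "ay": 0, "az": -7.8, "claw": 0}, {"tx": 0, "ty": 0, "tz": 0, "ax": 0, "ay": 0, "az": -7.8, "claw": 0}, {"tx": 0, "ty": 0, "tz": 0, "ax": 0, "ay": 0, "az": -7.6, "claw": 0}, {"tx": 0, "ty": 0, "tz": 0, "ax": 0, "ay": 0, "az": 0, "claw": 0}, {"tx": 0, "ty": 0, "tz": 0, "ax": 0, "ay": 0, "az": 0, "claw": 0}]}}

```text
t: 10.55
position: [0.507, -0.3952, 0.2306]
tcp_rot: [[-0.121, 0.993, 0.0], [0.993, 0.121, -0.0], [-0.0, 0.0, -1.0]]
contact_force: [-0.7, 0.0, -2.2]
finger_gap: 0.356
grasp_force: 89.7
```

>>> {"name": "jog_arm", "arguments": {"motion": [{"tx": 0.03, "ty": 0.009, "tz": 0, "ax": 0, "ay": 0, "az": 0, "claw": 0}, {"tx": 0.046, "ty": 0.0137, "tz": 0, "ax": 0, "ay": 0, "az": 0, "claw": 0}, {"tx": 0.046, "ty": 0.0137, "tz": 0, "ax": 0, "ay": 0, "az": 0, "claw": 0}, {"tx": 0.046, "ty": 0.0137, "tz": 0, "ax": 0, "ay": 0, "az": 0, "claw": 0}, {"tx": 0.046, "ty": 0.0137, "tz": 0, "ax": 0, "ay": 0, "az": 0, "claw": 0}, {"tx": 0.046, "ty": 0.0137, "tz": 0, "ax": 0, "ay": 0, "az": 0, "claw": 0}, {"tx": 0.046, "ty": 0.0137, "tz": 0, "ax": 0, "ay": 0, "az": 0, "claw": 0}, {"tx": 0.046, "ty": 0.0137, "tz": 0, "ax": 0, "ay": 0, "az": 0, "claw": 0}, {"tx": 0.046, "ty": 0.0137, "tz": 0, "ax": 0, "ay": 0, "az": 0, "claw": 0}, {"tx": 0.046, "ty": 0.0137, "tz": 0, "ax": 0, "ay": 0, "az": 0, "claw": 0}, {"tx": 0.046, "ty": 0.0137, "tz": 0, "ax": 0, "ay": 0, "az": 0, "claw": 0}, {"tx": 0.046, "ty": 0.0137, "tz": 0, "ax": 0, "ay": 0, "az": 0, "claw": 0}]}}

```text
t: 11.75
position: [0.5983, 0.1586, 0.2307]
tcp_rot: [[-0.122, 0.993, 0.001], [0.993, 0.122, -0.0], [-0.0, 0.001, -1.0]]
contact_force: [2.6, -0.7, -2.4]
finger_gap: 0.358
grasp_force: 89.7
```

>>> {"name": "jog_arm", "arguments": {"motion": [{"tx": 0.003, "ty": 0.001, "tz": 0.04, "ax": 0, "ay": 0, "az": 0, "claw": 0}, {"tx": 0, "ty": 0, "tz": 0.04, "ax": 0, "ay": 0, "az": 0, "claw": 0}, {"tx": 0, "ty": 0, "tz": 0.04, "ax": 0, "ay": 0, "az": 0, "claw": 0}, {"tx": 0, "ty": 0, "tz": 0.03, "ax": 0, "ay": 0, "az": 0, "claw": 0}, {"tx": 0, "ty": 0, "tz": 0, "ax": 0, "ay": 0, "az": 0, "claw": 0}, {"tx": 0, "ty": 0, "tz": 0, "ax": 0, "ay": 0, "az": 0, "claw": 0}]}}

```text
t: 12.35
position: [0.5992, 0.1602, 0.0812]
tcp_rot: [[-0.124, 0.992, 0.0], [0.992, 0.124, 0.0], [0.0, 0.0, -1.0]]
contact_force: [1.0, 0.9, -2.2]
finger_gap: 0.355
grasp_force: 89.7
```

```bash
python3 - <<'E'
from h import *
c=viewer.camera("top");im=c["image"][195:255,180:310]
s=viewer.camera("scene");j=s["image"][165:255,310:400]
o=np.zeros((600,780,3),np.uint8);o[:240,:520]=cv2.resize(im,None,fx=4,fy=4,interpolation=cv2.INTER_CUBIC);o[240:600,:360]=cv2.resize(j,None,fx=4,fy=4,interpolation=cv2.INTER_CUBIC)
cv2.imwrite("pics/c4.png",o[:,:,::-1]);print(observe()["position"],observe()["tcp_rot"])
E
```

```text
[0.59991768 0.16029057 0.08237101] [[-1.24483994e-01  9.92218386e-01  2.53173327e-03]
 [ 9.92221547e-01  1.24482630e-01  6.89824956e-04]
 [ 3.69300189e-04  2.59791246e-03 -9.99996557e-01]]
```

View pics/c4.png

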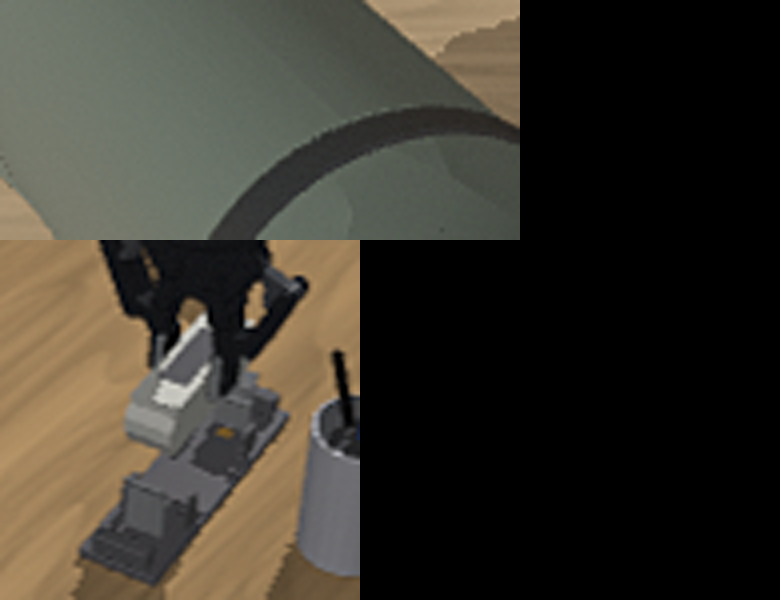

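The top view is blocked by the arm. In the scene crop, the pack hangs level above the dock. Its near end's lower edge is at about (127,428)–(167,447), and the dock's near corners are at (80,550), (155,583) and (287,415).

```bash
python3 - <<'E'
from h import *
np.set_printoptions(precision=1,suppress=True)
s=viewer.camera("scene")
f=lambda L:(np.array(L,float)-[0,240])/4+[310,165]
a=np.radians(7.2);R=np.array([[np.cos(a),-np.sin(a)],[np.sin(a),np.cos(a)]]);D=np.array([601.5,159])
loc=lambda P:(P[:,:2]*1e3-D)@R
for z in (0,.008): print("dock corners",z,loc(ray(s,f([[80,550],[155,583],[287,415]]),z)))
print("pack end low edge",loc(ray(s,f([[127,428],[167,447]]),.0705)))
p=observe()["position"];print("tcp",loc(p[None]))
# predictions: pack bottom near end corners and dock corners in crop px, to compare by eye
g=lambda P:(proj(s,P)-[310,165])*4+[0,240]
W=lambda x,y,z:np.r_[(D+R@[x,y])/1e3,z]
print("dock pred",g(np.array([W(-28,-98,.008),W(28,-98,.008),W(28,98,.008)])))
ct=loc(p[None])[0];pk=[W(ct[0]+dx,ct[1]+dy,z) for dx,dy,z in((-16,-53,.0705),(16,-53,.0705),(-16,-54,.1065),(16,-54,.1065))]
print("pack pred (centre=tcp)",g(np.array(pk)))
im=cv2.resize(s["image"][165:255,310:400],None,fx=6,fy=6,interpolation=cv2.INTER_CUBIC);cv2.imwrite("pics/c5.png",im[:,:,::-1])
E
```

```text
dock corners 0 [[-25.  -87.7]
 [ 30.  -89.4]
 [ 29.2 106.1]]
dock corners 0.008 [[-21.1 -95.4]
 [ 33.5 -97.1]
 [ 32.7  96.7]]
pack end low edge [[-20.3 -41.4]
 [  9.8 -44.5]]
tcp [[-1.4  1.4]]
dock pred [[ 68.4 548.5]
 [146.5 580.7]
 [281.6 411.7]]
pack pred (centre=tcp) [[123.2 438.4]
 [168.5 455.9]
 [125.5 394.3]
 [171.7 411.8]]
```

View pics/c5.png

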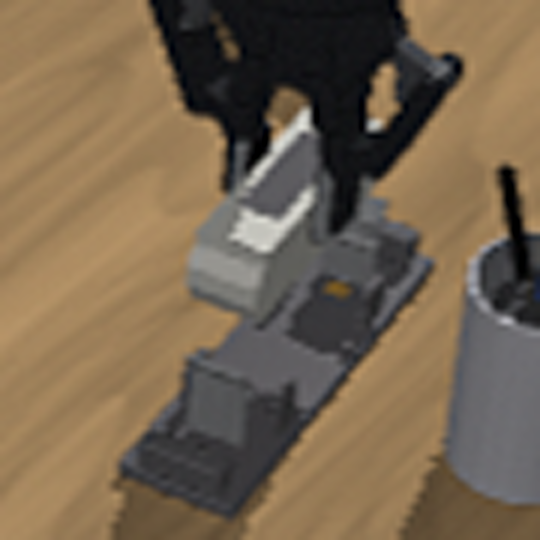

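>>> {"name": "jog_arm", "arguments": {"motion": [{"tx": 0, "ty": 0.0018, "tz": 0.01, "ax": 0, "ay": 0, "az": 0, "claw": 0}, {"tx": 0, "ty": 0, "tz": 0.01, "ax": 0, "ay": 0, "az": 0, "claw": 0}, {"tx": 0, "ty": 0, "tz": 0.01, "ax": 0, "ay": 0, "az": 0, "claw": 0}, {"tx": 0, "ty": 0, "tz": 0, "ax": 0, "ay": 0, "az": 0, "claw": 0}, {"tx": 0, "ty": 0, "tz": 0, "ax": 0, "ay": 0, "az": 0, "claw": 0}]}}

```text
t: 13.0
position: [0.6004, 0.1602, 0.0499]
tcp_rot: [[-0.126, 0.992, -0.001], [0.992, 0.126, -0.0], [0.0, -0.001, -1.0]]
contact_force: [0.8, -1.6, -2.2]
finger_gap: 0.355
grasp_force: 89.8
```

```bash
python3 - <<'E'
from h import *
np.set_printoptions(precision=1,suppress=True)
s=viewer.camera("scene")
a=np.radians(7.2);R=np.array([[np.cos(a),-np.sin(a)],[np.sin(a),np.cos(a)]]);D=np.array([601.5,159])
p=observe()["position"];print("tcp",(p[:2]*1e3-D)@R,p[2])
g=lambda P:(proj(s,P)-[320,175])*8
W=lambda x,y,z:np.r_[(D+R@[x,y])/1e3,z]
b=p[2]-.0119
print("dock posts y=-53 inner x+-18.5 top, y=-33; noses y=-56 z.035; lowcorner",g(np.array([W(x,y,.0285) for x in(-18.5,18.5) for y in(-53,-33)]+[W(0,-56,.035),W(-28,-98,0),W(28,-98,0),W(28,-98,.008)])))
print("pack bottom,top end corners",g(np.array([W(x,y,z) for x in(-16,16) for y,z in((-53,b),(-54,b+.036))])))
im=cv2.resize(s["image"][175:250,320:400],None,fx=8,fy=8,interpolation=cv2.INTER_CUBIC)
im=cv2.convertScaleAbs(im,alpha=1.6,beta=10);cv2.imwrite("pics/c6.png",im[:,:,::-1])
E
```

```text
tcp [-0.7  1.4] 0.050292737354172286
dock posts y=-53 inner x+-18.5 top, y=-33; noses y=-56 z.035; lowcorner [[154.5 419. ]
 [184.3 384.2]
 [257.3 459.8]
 [286.3 424.2]
 [202.4 429.2]
 [ 55.9 555.5]
 [211.5 619.9]
 [213.  601.4]]
pack bottom,top end corners [[163.  398.3]
 [167.4 312.9]
 [252.3 433.5]
 [258.4 348.1]]
```

View pics/c6.png

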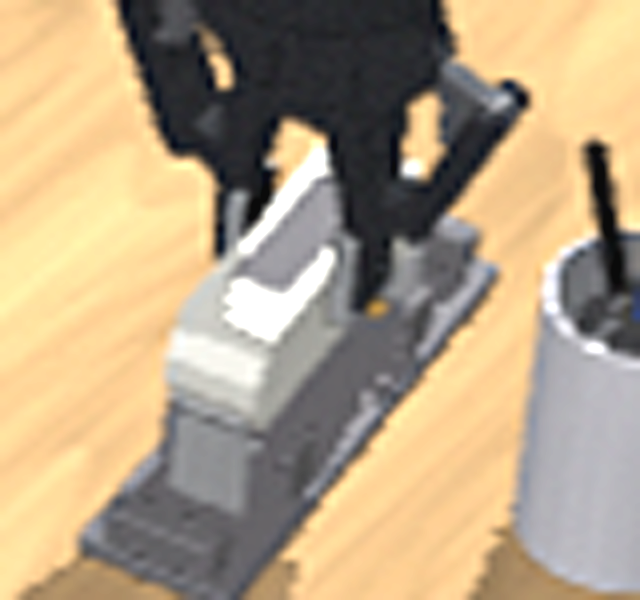

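The scene view puts the pack slightly short of the dock's centre, by 1–2 mm in x and possibly 1–3 mm in y. I'll correct by a little and go down by feel.

>>> {"name": "jog_arm", "arguments": {"motion": [{"tx": 0.0015, "ty": 0.0012, "tz": 0.002, "ax": 0, "ay": 0, "az": 0, "claw": 0}, {"tx": 0, "ty": 0, "tz": 0.002, "ax": 0, "ay": 0, "az": 0, "claw": 0}, {"tx": 0, "ty": 0, "tz": 0.002, "ax": 0, "ay": 0, "az": 0, "claw": 0}, {"tx": 0, "ty": 0, "tz": 0.002, "ax": 0, "ay": 0, "az": 0, "claw": 0}, {"tx": 0, "ty": 0, "tz": 0, "ax": 0, "ay": 0, "az": 0, "claw": 0}, {"tx": 0, "ty": 0, "tz": 0, "ax": 0, "ay": 0, "az": 0, "claw": 0}]}}

```text
t: 13.65
position: [0.6017, 0.1615, 0.0422]
tcp_rot: [[-0.126, 0.992, -0.0], [0.992, 0.126, -0.0], [-0.0, -0.0, -1.0]]
contact_force: [-0.4, -0.7, -2.4]
finger_gap: 0.358
grasp_force: 90.0
```

No contact yet, as expected at a bottom height of 30 mm. Continue in small steps.

>>> {"name": "jog_arm", "arguments": {"motion": [{"tx": 0, "ty": 0, "tz": 0.002, "ax": 0, "ay": 0, "az": 0, "claw": 0}, {"tx": 0, "ty": 0, "tz": 0.002, "ax": 0, "ay": 0, "az": 0, "claw": 0}, {"tx": 0, "ty": 0, "tz": 0, "ax": 0, "ay": 0, "az": 0, "claw": 0}, {"tx": 0, "ty": 0, "tz": 0, "ax": 0, "ay": 0, "az": 0, "claw": 0}]}}

```text
t: 14.05
position: [0.6018, 0.1619, 0.0383]
tcp_rot: [[-0.126, 0.992, 0.0], [0.992, 0.126, 0.0], [0.0, 0.0, -1.0]]
contact_force: [1.7, -0.2, -1.1]
finger_gap: 0.354
grasp_force: 90.3
```

>>> {"name": "jog_arm", "arguments": {"motion": [{"tx": 0, "ty": 0, "tz": 0.002, "ax": 0, "ay": 0, "az": 0, "claw": 0}, {"tx": 0, "ty": 0, "tz": 0.002, "ax": 0, "ay": 0, "az": 0, "claw": 0}, {"tx": 0, "ty": 0, "tz": 0, "ax": 0, "ay": 0, "az": 0, "claw": 0}, {"tx": 0, "ty": 0, "tz": 0, "ax": 0, "ay": 0, "az": 0, "claw": 0}]}}

```text
t: 14.45
position: [0.6015, 0.1616, 0.0339]
tcp_rot: [[-0.126, 0.992, -0.001], [0.992, 0.126, -0.0], [-0.0, -0.001, -1.0]]
contact_force: [0.0, 0.3, -5.4]
finger_gap: 0.357
grasp_force: 89.9
```

>>> {"name": "jog_arm", "arguments": {"motion": [{"tx": 0, "ty": 0, "tz": 0.003, "ax": 0, "ay": 0, "az": 0, "claw": 0}, {"tx": 0, "ty": 0, "tz": 0.003, "ax": 0, "ay": 0, "az": 0, "claw": 0}, {"tx": 0, "ty": 0, "tz": 0.003, "ax": 0, "ay": 0, "az": 0, "claw": 0}, {"tx": 0, "ty": 0, "tz": 0, "ax": 0, "ay": 0, "az": 0, "claw": 0}, {"tx": 0, "ty": 0, "tz": 0, "ax": 0, "ay": 0, "az": 0, "claw": 0}]}}

```text
t: 14.95
position: [0.6014, 0.1617, 0.0249]
tcp_rot: [[-0.126, 0.992, -0.001], [0.992, 0.126, -0.0], [-0.0, -0.001, -1.0]]
contact_force: [0.2, -0.3, -6.3]
finger_gap: 0.36
grasp_force: 89.7
```

>>> {"name": "jog_arm", "arguments": {"motion": [{"tx": 0, "ty": 0, "tz": 0.0025, "ax": 0, "ay": 0, "az": 0, "claw": 0}, {"tx": 0, "ty": 0, "tz": 0.0025, "ax": 0, "ay": 0, "az": 0, "claw": 0}, {"tx": 0, "ty": 0, "tz": 0.001, "ax": 0, "ay": 0, "az": 0, "claw": 0}, {"tx": 0, "ty": 0, "tz": 0, "ax": 0, "ay": 0, "az": 0, "claw": 0}, {"tx": 0, "ty": 0, "tz": 0, "ax": 0, "ay": 0, "az": 0, "claw": 0}]}}

```text
t: 15.45
position: [0.6017, 0.1617, 0.0199]
tcp_rot: [[-0.126, 0.992, 0.0], [0.992, 0.126, -0.0], [-0.0, 0.0, -1.0]]
contact_force: [-4.2, -1.9, 10.0]
finger_gap: 0.354
grasp_force: 91.7
```

The pack is on the floor: z matches the predicted 0.0199, with contact force. Press slightly, release and rise.

>>> {"name": "jog_arm", "arguments": {"motion": [{"tx": 0, "ty": 0, "tz": 0.001, "ax": 0, "ay": 0, "az": 0, "claw": 0}, {"tx": 0, "ty": 0, "tz": 0, "ax": 0, "ay": 0, "az": 0, "claw": 0}, {"tx": 0, "ty": 0, "tz": -0.001, "ax": 0, "ay": 0, "az": 0, "claw": 0.035}, {"tx": 0, "ty": 0, "tz": 0, "ax": 0, "ay": 0, "az": 0, "claw": 0.06}, {"tx": 0, "ty": 0, "tz": 0, "ax": 0, "ay": 0, "az": 0, "claw": 0.07}, {"tx": 0, "ty": 0, "tz": 0, "ax": 0, "ay": 0, "az": 0, "claw": 0.07}, {"tx": 0, "ty": 0, "tz": -0.01, "ax": 0, "ay": 0, "az": 0, "claw": 0.07}, {"tx": 0, "ty": 0, "tz": -0.03, "ax": 0, "ay": 0, "az": 0, "claw": 0.07}, {"tx": 0, "ty": 0, "tz": -0.045, "ax": 0, "ay": 0, "az": 0, "claw": 0.07}, {"tx": 0, "ty": 0, "tz": -0.045, "ax": 0, "ay": 0, "az": 0, "claw": 0.07}, {"tx": 0, "ty": 0, "tz": -0.045, "ax": 0, "ay": 0, "az": 0, "claw": 0.07}, {"tx": 0, "ty": 0, "tz": -0.045, "ax": 0, "ay": 0, "az": 0, "claw": 0.07}]}}

```text
t: 16.65
position: [0.6013, 0.1618, 0.242]
tcp_rot: [[-0.126, 0.992, 0.0], [0.992, 0.126, 0.0], [0.0, 0.0, -1.0]]
contact_force: [0.0, -0.7, 0.4]
finger_gap: 0.819
grasp_force: 0.0
```

>>> {"name": "jog_arm", "arguments": {"motion": [{"tx": -0.04, "ty": -0.02, "tz": 0, "ax": 0, "ay": 0, "az": 0, "claw": 0.07}, {"tx": -0.04, "ty": -0.02, "tz": 0, "ax": 0, "ay": 0, "az": 0, "claw": 0.07}, {"tx": -0.04, "ty": -0.02, "tz": 0, "ax": 0, "ay": 0, "az": 0, "claw": 0.07}, {"tx": -0.04, "ty": -0.02, "tz": 0, "ax": 0, "ay": 0, "az": 0, "claw": 0.07}, {"tx": -0.04, "ty": -0.02, "tz": 0, "ax": 0, "ay": 0, "az": 0, "claw": 0.07}, {"tx": -0.04, "ty": -0.02, "tz": 0, "ax": 0, "ay": 0, "az": 0, "claw": 0.07}, {"tx": -0.04, "ty": -0.01, "tz": 0, "ax": 0, "ay": 0, "az": 0, "claw": 0.07}, {"tx": 0, "ty": 0, "tz": 0, "ax": 0, "ay": 0, "az": 0, "claw": 0.07}]}}

```text
t: 17.45
position: [0.5066, -0.138, 0.2397]
tcp_rot: [[-0.119, 0.993, -0.0], [0.993, 0.119, -0.002], [-0.002, -0.001, -1.0]]
contact_force: [-0.6, 1.6, -0.3]
finger_gap: 0.818
grasp_force: 0.0
```

```bash
python3 - <<'E'
from h import *
np.set_printoptions(precision=1,suppress=True)
c=viewer.camera("top");s=viewer.camera("scene")
o=np.zeros((600,800,3),np.uint8)
o[:300,:600]=cv2.resize(c["image"][200:260,185:305],None,fx=5,fy=5,interpolation=cv2.INTER_CUBIC)
o[300:,:300]=cv2.resize(s["image"][175:255,320:400],(300,300),interpolation=cv2.INTER_CUBIC)
o[300:,300:800]=cv2.resize(c["image"],(500,300))
cv2.imwrite("pics/fin.png",o[:,:,::-1]);print(observe()["position"],observe()["contact_force"])
hsv=cv2.cvtColor(c["image"],cv2.COLOR_RGB2HSV);m=((hsv[...,1]<45)&(hsv[...,2]>125)).astype(np.uint8)
print(rect(c,blob(m,(195,200,300,260)),.044)[0])
a=np.radians(7.2);R=np.array([[np.cos(a),-np.sin(a)],[np.sin(a),np.cos(a)]]);W=lambda x,y,z:np.r_[(np.array([601.5,159])+R@[x,y])/1e3,z]
print("pred top corners crop px",(proj(c,np.array([W(x,y,.044) for x in(-16,16) for y in(-54,54)]))-[185,200])*5)
E
```

```text
[ 0.5 -0.1  0.2] [1.2 0.1 0.3]
((601.7021484375, 160.14889526367188), (32.957054138183594, 110.14010620117188), 7.110202789306641)
pred top corners crop px [[418.7 161.5]
 [145.8 196. ]
 [409.6  81.9]
 [137.8 116.3]]
```

View pics/fin.png

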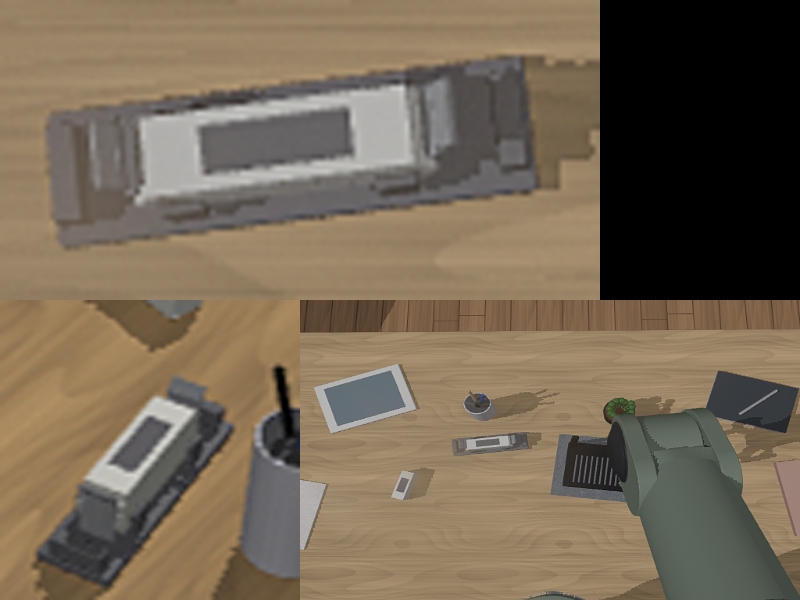

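The pack sits between the clips, level, with its top face at crop pixels (140–415, 85–200). That gives (601.7,160.1), which matches the dock. The router is on the mat and the arm is clear of everything, so I'm handing in.

```bash
python3 -c "
from bench import arm
print(arm.sign_off())"
```

```text
the job is handed in; nothing more can be done
None
```

I slid the router fully onto the mat, pressed the bevelled pack down to the dock's floor between both clips and let go, and handed the job in at about 17.5 s; the sign-off returned no verdict, so the result is judged only from the final pictures and arm readings.

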